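Unlock the medicine box

ROBOT

A 6-joint arm with a two-finger parallel gripper is mounted at the origin on a cart in front of the work surface, level with it; the furniture and walls round the work are solid. World frame = base frame: x ahead of the robot, y to its left, z up, the work surface at z = 0. Lengths are in m, angles in rad, forces in N, time in s.
With the tool pointing down it reaches from about 0.225 to 0.875 m from the base axis. Payload 3.4 kg.
Tool frame: the origin (TCP) lies between the finger pads, 19 mm behind the fingertips; this is the grasp point; z points along the fingers, y is the line along which they close (so a half turn about z gives the same grasp; the last joint's range is limited). The gripper opens to 85 mm and grips with 20 to 120 N. Pads are 22 mm wide; open, the fingers measure 114 mm over their backs; the gripper's body (76 mm by 85 mm) begins 54 mm behind the grasp point. The pads swing forward as they close: fully open they stand 13 mm farther back than shut.
Start: joints at [1.119, 0.276, 1.505, -0, 1.361, -0.121], TCP at [0.187, 0.544, 0.25] pointing down, gripper open.
Joint ranges: [-2.89, 2.89], [-0.75, 2.08], [0.22, 2.7], [-1.18, 4.32], [0.11, 2.71], [-2.7, 2.7]. Speed limits (rad/s): [2.57, 2.57, 3.14, 3.14, 3.14, 3.14].

INTERFACE

Orientations are given as a unit quaternion [w, x, y, z].
In Python, from rig import manip, sensors, workorder, get_image gives the robot as it stands (manip), with the cameras as plain functions, the readings (sensors) and the job (workorder).
- The arm moves only by the tool step_hand, called after "Emit:" as name(argument=value, ...) on one line, values as JSON. Schema: {"type":"object","properties":{"offsets":{"type":"object","properties":{"plan":{"type":"array","items":{"type":"array","items":{"type":"number"},"minItems":4,"maxItems":4},"minItems":1,"maxItems":5}},"additionalProperties":false,"required":["plan"]},"finger_gap":{"type":"number"},"grip_force":{"type":"number"},"only":{"type":"string"},"quiet":{"type":"boolean"},"lines":{"type":"string"}},"required":["offsets"],"additionalProperties":false}. offsets is an object whose key "plan" holds a list of rows, 1 to 5 of them, each of 4 numbers: dx, dy, dz in m, then a turn about the tool's z in rad; each row shifts and turns the commanded pose from where the row before left it, along the tool's axes as they then stand; what a row does not reach is not made up. A row lasts 1/12 s, in which the tool goes at most 0.0417 m and 0.125 rad, less where a joint would pass 70% of its speed; a pose out of reach is approached as far as the arm can. finger_gap is the finger opening in m, set as the call begins (left out keeps the last). The fingers move at their own pace and stop on an object; grip_force is the grip in N (left out, the last holds). Time passes only in rows, so rows that do not move let the fingers close. The tool returns the time, the measured TCP pose, the force, the opening and the grip force at its end. only (a regular expression) keeps the lines of the reply that match it, lines (a string "A,B") keeps lines A to B, and quiet returns only ok. Input that does not fit is refused with a message, and nothing moves.
- sensors.get_state(): the state, without advancing time (a new reading comes with each control period).
- get_image(name): name is "side" or "top" or "wrist"; returns a dict with "img" (420x560x3 uint8, red, green, blue), "camera_matrix" (3x3 intrinsics, pixels), "T" (4x4, takes a point from camera to world coordinates); the wrist camera has in their place "hand_eye" (4x4, takes a point from camera to tool coordinates, whose origin is the TCP and whose axes are the flange's). Camera axes: x right, y down, z forward; pixel columns grow to the right and rows downward; lengths in m; the calibration is good to about 2 mm. A picture is of the moment at which its call begins: read the wrist's pose just before it. There is no depth.
- workorder.sign_off(): hands the job in; it is judged then, once.
The state is a dict: "clock": time; "qpos": joint angles; "qd": joint speeds; "effort": joint torques, N m; "position": TCP position; "ee_rot": TCP orientation; "contact_force": force on the tool from outside, world axes, zero at the start; "moment": the same for the moment, N m; "width": finger opening in m; "gripper_force": force on a finger pad.
Only numpy, scipy, OpenCV 4.12 (cv2) and the standard library are available. Lean on these libraries where they do the work, as an engineer would, in place of code of your own. Each camera call takes 0.05 s, during which the arm holds its last target. There are 200 camera calls.

TASK

Take the red key out of the wooden key rack, push it fully down into the lock on top of the white medicine box, and turn it clockwise until it stops, so that the hidden bolt lets go and the lid springs ajar. Leave the red key in the lock, turned, and let go of it; leave the blue key in its rack.

Things in the scene. Friction and masses are not known exactly. Their poses are not given: they have to be found in the camera images.
- key_red: Upright key in either slot of the rack, 40-85 g. Origin: blade tip, 8 mm above worktop; z up, x along width, y thickness. Blade 30 x 8 mm, z 0-34, tapering to 22 x 5 in the lowest 7; shoulder 40 x 18, z 34-38, rests on the rack; red plastic bow z 38-76, 40 wide, 12 thick, flat: grip across the 12 with TCP at z 60. Lift over 34 mm to clear the rack. Same either way round.
- key_blue: The unwanted key, blue bow, same shape and origin (blade tip), in the other slot of the rack. The rack is a fixed wooden block 170 x 60 x 42 mm; the keys stand 90 mm apart in line, their widths (x) along that line.
- keyway (a point): Centre of key slot's mouth on the face (z about 99 mm) of a round brass plug, 70 mm wide, in a 96 mm steel collar, front of the top of a fixed white box 200 x 170 x 95 mm. z up, x along the slot, turns with the plug. Slot 42 x 18 mm, 32 deep (key home: tip on its floor); over the top 6 mm the mouth flares 6 mm to every side. Slot points at red dots when locked, green when unlocked.
- lock_rotor (a joint): Turn of the lock plug, rad: 0 locked, grows clockwise from above, hard stop 1.0. The key has 0.35 rad play either way in the slot, so the hand turns about 1.35 from the locked slot's direction. Friction 0.1 N m; stays where left. The hidden bolt is geared to it, and the lid behind the lock rises about 20 mm by the stop.

How it is judged:
By the outcome, as a careful person would: the job done as asked, in the order asked, and still so for the second after the job is handed in, with the robot touching nothing.
It also fails if it takes over 48 s, if anything falls off the work surface, if the arm or the gripper's body presses on something with over 40 N, if the wrist force passes 120 N, or if a joint passes its speed limit or range.

## Working session

There is one attempt and no reset: what is moved stays moved. The work goes in short steps, Python scripts to look and compute and a tool call to move; the robot and the scene stay as the last step left them, time stands still between calls to the robot, and variables do not carry over. Pictures are saved under pics/ and viewed, at most 10 in all, crops included, and the job is handed in when it is done.

```bash
ls; mkdir -p pics
```

Run:
```python
from rig import manip, sensors, workorder, get_image
import cv2,numpy as np
s=sensors.get_state(); print(s['position'],s['ee_rot'],s['clock'])
for n in ("top","side"):
    d=get_image(n); cv2.imwrite(f"pics/{n}0.png",d['img'][:,:,::-1]); print(n,d['camera_matrix'].tolist(),np.round(d['T'],4).tolist())
    np.savez(f"pics/{n}.npz",K=d['camera_matrix'],T=d['T'],img=d['img'])
```

```text
pics
rig.py
[0.18657361 0.54337607 0.2491495 ] [-2.41597010e-04  1.64650396e-01  9.86351580e-01 -8.66143469e-04] 0.0
top [[423.9854948663143, 0.0, 277.64877186020215], [0.0, 423.9854948663143, 207.08049696077364], [0.0, 0.0, 1.0]] [[0.0014, -0.9796, 0.2007, 0.3541], [-1.0, -0.0005, 0.0044, 0.2674], [-0.0043, -0.2007, -0.9796, 0.9287], [0.0, 0.0, 0.0, 1.0]]
side [[490.24597995058923, 0.0, 277.36097014178506], [0.0, 490.24597995058923, 208.3044264054182], [0.0, 0.0, 1.0]] [[-0.9988, -0.0293, 0.0396, 0.4826], [-0.0488, 0.6983, -0.7141, 0.8722], [-0.0067, -0.7152, -0.6989, 0.6871], [0.0, 0.0, 0.0, 1.0]]
```

View pics/top0.png

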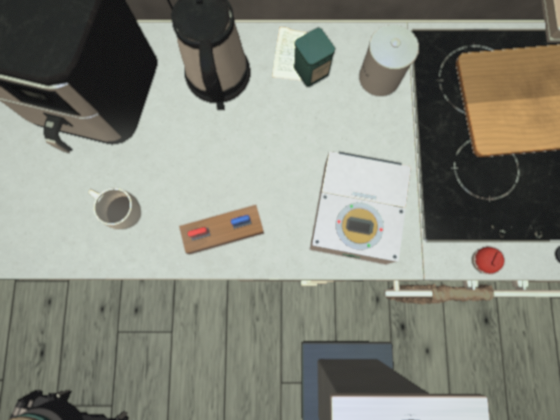

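View pics/side0.png

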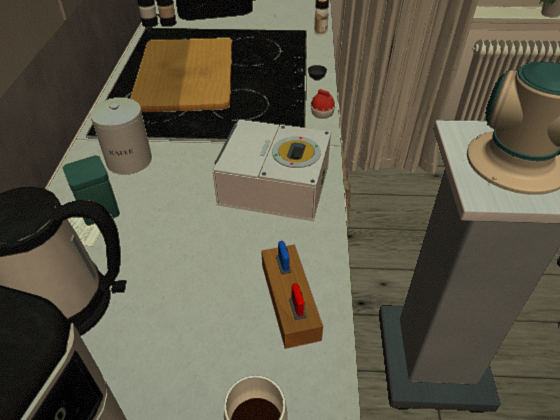

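The top view shows red key at about (198,232), blue at (240,221), and the lock at about (360,226). The side view has red at (298,300). I'll enlarge all of these.

Run:
```python
import cv2,numpy as np
i=np.load("pics/top.npz")['img'][:,:,::-1]; j=np.load("pics/side.npz")['img'][:,:,::-1]
f=lambda im,x,y:cv2.resize(im[y:y+50,x:x+66],None,fx=6,fy=6,interpolation=cv2.INTER_CUBIC)
a=np.vstack([np.hstack([f(i,190,205),f(i,327,201)]),np.hstack([f(j,265,280),f(j,265,128)])])
cv2.imwrite("pics/crop.png",a);print(a.shape)
```

```text
(600, 792, 3)
```

View pics/crop.png

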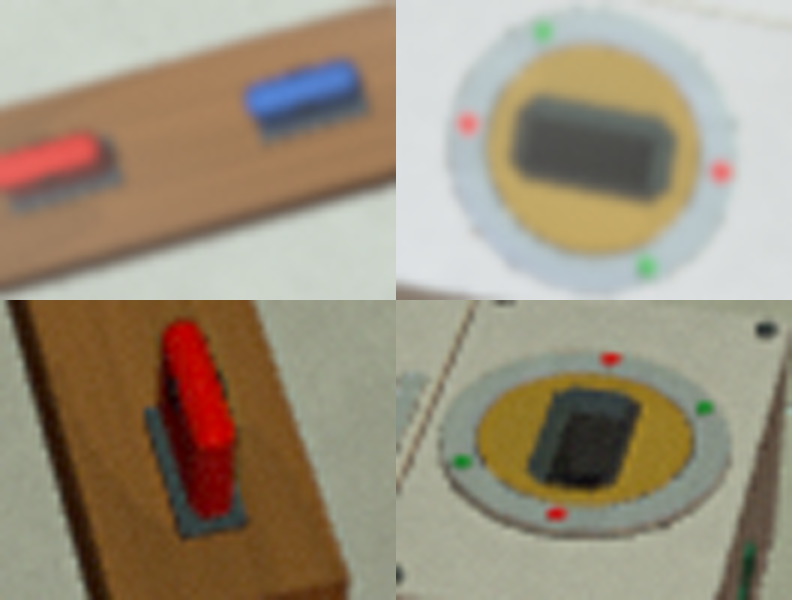

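Slot mouth at crop (594,148) in top, pointing at the red dots (467,124)/(721,172). The green dots are clockwise from these. Converting to world coordinates:

Create h.py:
```python
import numpy as np
def ray(n,u,v,z):
    d=np.load(f"pics/{n}.npz");T=d['T'];r=T[:3,:3]@np.linalg.solve(d['K'],[u,v,1.]);o=T[:3,3]
    return o+r*(z-o[2])/r[2]
```

Run:
```python
from h import *
import cv2
t=lambda x,y,ox,oy:(ox+(x+.5)/6-.5,oy+(y+.5)/6-.5)
for n,off,pts in (("top",(327,201),[(71,124),(325,172),(147,32),(250,267)]),("side",(265,128),[(215,59),(160,214),(308,108),(65,162)])):
    P=np.array([ray(n,*t(*p,*off),.099) for p in pts]); print(n,P.round(4).tolist())
    print(' c',P[:2].mean(0),P[2:].mean(0),'ang',[np.arctan2(*(P[k]-P[k+1])[1::-1])%np.pi for k in (0,2)])
for n in("top","side"):
    im=np.load(f"pics/{n}.npz")['img'].astype(int); 
    for c,o,nm in((0,(1,2),'red'),(2,(0,1),'blue')):
        m=(im[...,c]>im[...,o[0]]+70)&(im[...,c]>im[...,o[1]]+(70 if c==0 else 40))
        k=np.zeros_like(m); 
        if n=="top":k[205:245,180:260]=1
        else:k[230:325,265:320]=1
        v,u=np.nonzero(m&k); (r)=cv2.minAreaRect(np.c_[u,v].astype(np.float32)); print(n,nm,len(u),r,u.min(),u.max(),v.min(),v.max())
        if n=="top":
            print(ray(n,u.mean(),v.mean(),.083)); B=cv2.boxPoints(r);print(np.array([ray(n,*b,.084) for b in B]).round(4).tolist())
print(ray("side",297.6,293.5,.084))
a=ray("top",*t(303,90,190,205),.084);print('blue',a)
```

```text
top [[0.4955, 0.1506, 0.099], [0.4796, 0.0675, 0.099], [0.5266, 0.1245, 0.099], [0.4482, 0.0935, 0.099]]
 c [0.48753309 0.10908524 0.099     ] [0.48738647 0.1089974  0.099     ] ang [np.float64(1.3810466684777447), np.float64(0.37665342309121685)]
side [[0.4795, 0.0654, 0.099], [0.4956, 0.1482, 0.099], [0.4486, 0.0912, 0.099], [0.527, 0.123, 0.099]]
 c [0.48759204 0.10680382 0.099     ] [0.48777918 0.10712559 0.099     ] ang [np.float64(1.3790240990219347), np.float64(0.38543078332196057)]
top red 104 ((196.44338989257812, 231.3018798828125), (5.7691426277160645, 18.268951416015625), 74.05460357666016) 188 205 227 236
[0.47762928 0.43444994 0.083     ]
[[0.4779, 0.4538, 0.084], [0.4881, 0.4188, 0.084], [0.4769, 0.4152, 0.084], [0.4667, 0.4502, 0.084]]
top blue 78 ((239.8490753173828, 219.4716796875), (4.670258522033691, 17.0327091217041), 74.05460357666016) 232 248 216 223
[0.50177888 0.34808113 0.083     ]
[[0.5014, 0.3655, 0.084], [0.511, 0.3325, 0.084], [0.5018, 0.3298, 0.084], [0.4922, 0.3627, 0.084]]
side red 230 ((298.55767822265625, 298.7884521484375), (32.75139617919922, 8.629110336303711), 78.69007110595703) 292 303 283 315
side blue 136 ((284.6387939453125, 254.6441650390625), (28.813364028930664, 6.204119682312012), 72.6459732055664) 279 288 241 269
[0.47771092 0.43657901 0.084     ]
blue [0.5013549  0.34716387 0.084     ]
```

Both views agree: lock (0.4876, 0.108) with the slot at 1.380 rad. Red key (0.478, 0.435), direction about 1.84 rad, and the key spacing is 90.6 mm as expected. I'll move above the red key.

Emit:
step_hand(offsets={"plan":[[-0.038,-0.001,0.01,0],[-0.039,-0.001,0.01,0],[-0.039,-0.001,0.01,0],[-0.039,-0.001,0.01,0],[-0.039,-0.001,0.01,0]]}, finger_gap=0.06, grip_force=60)

```text
clock: 0.52
position: [0.3698, 0.4752, 0.1992]
ee_rot: [-0.0, 0.164, 0.986, -0.0]
contact_force: [-0.4, 0.8, -0.0]
width: 0.06
gripper_force: 0.0
```

Emit:
step_hand(offsets={"plan":[[-0.039,-0.001,0.01,0],[-0.039,-0.001,0.01,0],[-0.039,-0.001,0.01,0],[0,0,0.01,0.12],[0,0,0.01,0.12]]})

```text
clock: 0.93
position: [0.4808, 0.4337, 0.1485]
ee_rot: [-0.0, 0.286, 0.958, -0.0]
contact_force: [-0.9, 0.1, 0.2]
width: 0.06
gripper_force: 0.0
```

Emit:
step_hand(offsets={"plan":[[0,0,0,0.122],[0,0,0,0.122],[0,0,0,0.122],[0,0,0,0.122],[0,0,0,0.122]]})

```text
clock: 1.35
position: [0.4781, 0.435, 0.1494]
ee_rot: [-0.0, 0.559, 0.829, -0.001]
contact_force: [-0.4, 0.4, -0.3]
width: 0.06
gripper_force: 0.0
```

Emit:
step_hand(offsets={"plan":[[0,0,0,0.123],[0,0,0,0],[0,0,0,0]]})

```text
clock: 1.6
position: [0.4781, 0.4351, 0.1496]
ee_rot: [-0.0, 0.605, 0.796, -0.0]
contact_force: [1.2, 0.4, -0.1]
width: 0.0598
gripper_force: 0.0
```

Run:
```python
from rig import manip, sensors, workorder, get_image
import cv2,numpy as np
s=sensors.get_state(); d=get_image("wrist"); print(s)
np.savez("pics/wrist.npz",K=d['camera_matrix'],H=d['hand_eye'],img=d['img'],p=s['position'],q=s['ee_rot'])
cv2.imwrite("pics/w1.png",d['img'][:,:,::-1]);print(d['hand_eye'].round(4).tolist(),d['camera_matrix'].tolist())
```

```text
{'clock': 1.6, 'qpos': array([6.30784499e-01, 4.47629747e-01, 1.49451491e+00, 1.23987913e-05,
       1.20027548e+00, 3.60691605e-01]), 'qd': array([ 0.00039754, -0.00043421, -0.00267723, -0.00229138, -0.00022811,
       -0.00387897]), 'effort': array([-7.19286953e-03, -4.99321175e+01, -2.28346378e+01,  9.70507813e-05,
        4.80800547e-03,  1.15992667e-01]), 'position': array([0.47812689, 0.43512648, 0.14957072]), 'ee_rot': array([-1.23713442e-04,  6.05468101e-01,  7.95869467e-01, -3.94857940e-04]), 'contact_force': array([ 1.20628483,  0.35270336, -0.06289941]), 'moment': array([-0.01636343,  0.00606416, -0.03890553]), 'gripper_force': 0.0, 'width': 0.059810605281438806}
[[0.0007, -0.9493, -0.3144, 0.0814], [1.0, 0.0008, -0.0003, -0.0008], [0.0006, -0.3144, 0.9493, -0.1228], [0.0, 0.0, 0.0, 1.0]] [[317.6358564558273, 0.0, 279.07050563884036], [0.0, 317.6358564558273, 209.86502407647325], [0.0, 0.0, 1.0]]
```

View pics/w1.png

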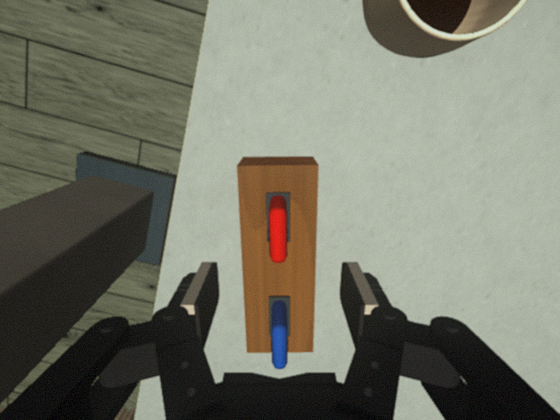

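The wrist view shows the red bow nearly vertical at column 278–279, rows 196–262, parallel to the tool's x. I'll check it numerically.

Run:
```python
import numpy as np
d=np.load("pics/wrist.npz");K,H,im=d['K'],d['H'],d['img'].astype(int)
h=d['p'][2]
def t(u,v,z): # point at world z, in tool coords
    r=H[:3,:3]@np.linalg.solve(K,[u,v,1.]);o=H[:3,3];return o+r*((h-z)-o[2])/r[2]
for nm,m in(('red',(im[...,0]>im[...,1]+60)&(im[...,0]>im[...,2]+60)),('blue',(im[...,2]>im[...,0]+50)&(im[...,2]>im[...,1]+20))):
    v,u=np.nonzero(m);k=(abs(u-279)<20)&(v>150);u,v=u[k],v[k]
    for r in range(v.min(),v.max()+1,6): w=u[v==r];print(nm,r,w.min(),w.max(),end=' | ')
    print(v.min(),v.max(),'top rim far',t(279,v.min(),.084)[:2],'near',t(279,v.max(),.084)[:2],'centre y',t(np.median(u),np.median(v),.084)[1])
```

```text
red 196 275 279 | red 202 271 283 | red 208 270 284 | red 214 269 285 | red 220 269 286 | red 226 269 286 | red 232 269 286 | red 238 270 286 | red 244 269 286 | red 250 269 286 | red 256 270 286 | red 262 273 282 | 196 263 top rim far [ 0.02802215 -0.00094374] near [-0.01800036 -0.00091608] centre y -0.002207630285661618
blue 317 276 276 | blue 323 278 279 | blue 329 272 285 | blue 335 272 286 | blue 341 272 286 | blue 347 272 285 | blue 353 273 285 | blue 359 273 286 | blue 365 274 284 | 317 368 top rim far [-0.06036201 -0.00089062] near [-0.10561585 -0.00086341] centre y -0.0008760985309935475
```

Aligned to within 2 mm. Descend, grip, lift.

Emit:
step_hand(offsets={"plan":[[0.002,-0.0015,0.03,0],[0,0,0.03,0],[0,0,0.0216,0],[0,0,0,0]]})

```text
clock: 1.98
position: [0.4733, 0.4346, 0.0635]
ee_rot: [-0.001, 0.606, 0.796, -0.005]
contact_force: [-0.7, -1.1, -0.5]
width: 0.06
gripper_force: 0.0
```

Emit:
step_hand(offsets={"plan":[[0,0,0,0],[0,0,0,0],[0,0,0,0],[0,0,0,0],[0,0,0,0]]}, finger_gap=0, grip_force=70)

```text
clock: 2.4
position: [0.4775, 0.4377, 0.0705]
ee_rot: [0.001, 0.607, 0.795, 0.002]
contact_force: [-0.2, 0.3, 6.1]
width: 0.0108
gripper_force: 68.6
```

Emit:
step_hand(offsets={"plan":[[0,0,0,0],[0,0,0,0],[0,0,0,0]]})

```text
clock: 2.65
position: [0.4774, 0.4377, 0.0705]
ee_rot: [0.001, 0.607, 0.795, 0.002]
contact_force: [-0.2, 0.9, 6.9]
width: 0.0108
gripper_force: 68.8
```

Emit:
step_hand(offsets={"plan":[[0,0,-0.015,0],[0,0,-0.02,0],[0,0,-0.03,0],[0,0,-0.035,0],[0,0,-0.035,0]]})

```text
clock: 3.07
position: [0.4757, 0.4363, 0.2044]
ee_rot: [-0.0, 0.607, 0.795, -0.001]
contact_force: [-0.0, -0.2, -0.6]
width: 0.0111
gripper_force: 68.5
```

Emit:
step_hand(offsets={"plan":[[0,0,-0.005,0],[0,0,0,0],[0,0,0,0]]})

```text
clock: 3.32
position: [0.476, 0.4365, 0.2083]
ee_rot: [-0.0, 0.607, 0.795, -0.0]
contact_force: [-0.2, 0.2, -1.0]
width: 0.011
gripper_force: 68.6
```

Create look.py:
```python
from rig import manip, sensors, workorder, get_image
import cv2,numpy as np,sys
s=sensors.get_state(); d=get_image("wrist")
x=np.array(s['ee_rot']); from scipy.spatial.transform import Rotation as R
M=R.from_quat(x[[1,2,3,0]]).as_matrix(); print(np.round(s['position'],4),'xang',np.arctan2(M[1,0],M[0,0]),'tool z',M[:,2].round(3),'F',s['contact_force'].round(1),'M',s['moment'].round(2),'w',s['width'],'q6',s['qpos'][5],s['clock'])
np.savez("pics/wrist.npz",K=d['camera_matrix'],H=d['hand_eye'],img=d['img'],p=s['position'],M=M)
t=np.array(sys.argv[2:4],float)
D=M.T@np.r_[t-s['position'][:2],0];print('to target in tool',D.round(4))
cv2.imwrite(f"pics/{sys.argv[1]}.png",d['img'][:,:,::-1])
```

```bash
python3 look.py w2 .4876 .108
```

```text
[0.476  0.4365 0.2083] xang 1.8379124380635854 tool z [-0. -0. -1.] F [-0.2  0.2 -1. ] M [ 0.04 -0.02 -0.  ] w 0.010954596399092712 q6 0.3673983061440829 3.3167
to target in tool [-0.3199 -0.0755  0.    ]
```

View pics/w2.png

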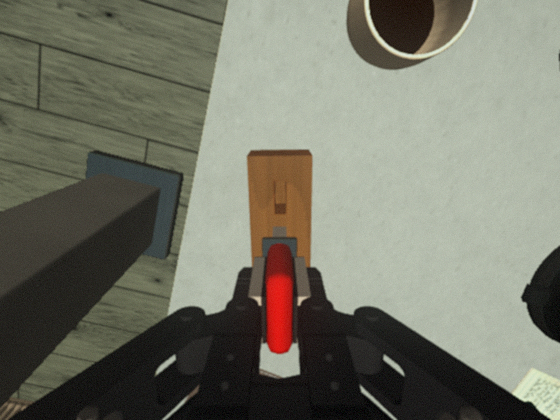

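The red key is held (bow at column 280, rows 243–353), with the rack slot empty and upright. I'll compute its offset in the hand and carry it over the lock.

Run:
```python
import numpy as np
d=np.load("pics/wrist.npz");K,H,im=d['K'],d['H'],d['img'].astype(int)
def t(u,v,z):
    r=H[:3,:3]@np.linalg.solve(K,[u,v,1.]);o=H[:3,3];return o+r*(z-o[2])/r[2]
m=(im[...,0]>im[...,1]+60)&(im[...,0]>im[...,2]+60);v,u=np.nonzero(m);k=abs(u-280)<25;u,v=u[k],v[k]
print(v.min(),v.max())
for r in range(v.min(),v.max(),12): w=u[v==r];print(r,w.min(),w.max(),t(w.mean(),r,-.0145).round(4))
print(t(280,v.max(),-.0145))
```

```text
244 353
244 276 281 [ 0.0321 -0.0011 -0.0145]
256 268 286 [ 0.0272 -0.0016 -0.0145]
268 267 288 [ 0.0221 -0.0015 -0.0145]
280 266 292 [ 0.0169 -0.0009 -0.0145]
292 266 292 [ 0.0115 -0.0009 -0.0145]
304 266 292 [ 0.006  -0.0009 -0.0145]
316 266 292 [ 0.0004 -0.0009 -0.0145]
328 267 291 [-0.0055 -0.0009 -0.0145]
340 266 291 [-0.0114 -0.0011 -0.0145]
352 273 285 [-0.0176 -0.0009 -0.0145]
[-0.01813448 -0.00043441 -0.0145    ]
```

Emit:
step_hand(offsets={"plan":[[-0.036,-0.0085,0,0],[-0.036,-0.0085,0,0],[-0.036,-0.0085,0,0],[-0.036,-0.0085,0,0],[-0.036,-0.0085,0,0]]})

```text
clock: 3.78
position: [0.4812, 0.25, 0.206]
ee_rot: [-0.001, 0.606, 0.795, -0.002]
contact_force: [-0.1, -1.1, -0.5]
width: 0.0109
gripper_force: 68.6
```

Emit:
step_hand(offsets={"plan":[[-0.036,-0.0085,0,0],[-0.036,-0.0085,0,0],[-0.036,-0.0085,0,0],[-0.0319,-0.0075,0,0],[0,0,0,0.115]]})

```text
clock: 4.2
position: [0.4866, 0.1028, 0.2062]
ee_rot: [-0.0, 0.653, 0.757, -0.003]
contact_force: [0.2, -0.0, 0.1]
width: 0.011
gripper_force: 68.5
```

Emit:
step_hand(offsets={"plan":[[0,0,0,0.115],[0,0,0,0.115],[0,0,0,0.113],[0,0,0,0],[0,0,0,0]]})

```text
clock: 4.62
position: [0.4869, 0.1082, 0.2068]
ee_rot: [-0.001, 0.77, 0.638, -0.001]
contact_force: [0.1, 0.5, -0.4]
width: 0.0113
gripper_force: 68.5
```

```bash
python3 look.py w3 .4876 .108
```

```text
[0.4869 0.1082 0.2068] xang 1.382527646779777 tool z [-0.004 -0.    -1.   ] F [ 0.1  0.5 -0.4] M [-0.01 -0.01  0.01] w 0.01127949086104607 q6 0.267193431695048 4.6167
to target in tool [-0.      0.0007 -0.    ]
```

View pics/w3.png

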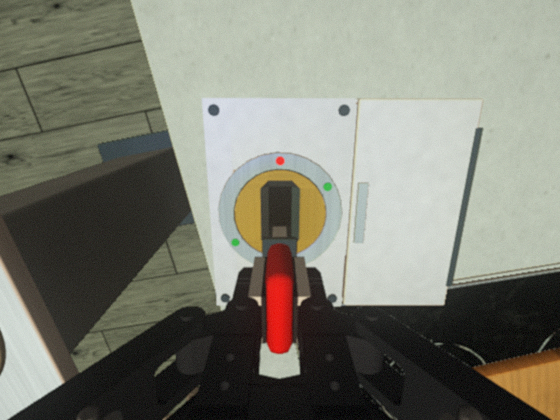

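The slot lies at column 280, in line with the key (279), and the far red dot is at (280,161), so the alignment is good. Descend.

Emit:
step_hand(offsets={"plan":[[-0.001,0,0.03,0],[0,0,0.01,0],[0,0,0.01,0],[0,0,0.01,0],[0,0,0,0]]})

```text
clock: 5.08
position: [0.4864, 0.1073, 0.1465]
ee_rot: [-0.001, 0.771, 0.637, -0.002]
contact_force: [-0.5, -0.4, -1.2]
width: 0.0109
gripper_force: 68.6
```

Emit:
step_hand(offsets={"plan":[[0,0,0.007,0],[0,0,0.005,0],[0,0,0.003,0],[0,0,0,0],[0,0,0,0]]})

```text
clock: 5.5
position: [0.4878, 0.1074, 0.1335]
ee_rot: [0.0, 0.771, 0.636, 0.0]
contact_force: [0.6, -0.6, 0.0]
width: 0.0111
gripper_force: 68.6
```

Emit:
step_hand(offsets={"plan":[[0,0,0.003,0],[0,0,0.002,0],[0,0,0,0],[0,0,0,0]]})

```text
clock: 5.83
position: [0.4883, 0.1074, 0.1294]
ee_rot: [0.0, 0.771, 0.636, 0.001]
contact_force: [-0.3, -1.0, 4.6]
width: 0.0109
gripper_force: 69.4
```

Emit:
step_hand(offsets={"plan":[[0,0,0.002,0],[0,0,0.002,0],[0,0,0,0],[0,0,0,0]]})

```text
clock: 6.17
position: [0.4885, 0.1075, 0.1291]
ee_rot: [0.001, 0.771, 0.637, 0.002]
contact_force: [-7.1, 0.5, 30.0]
width: 0.0109
gripper_force: 73.1
```

Seated: 30 N at z 0.129, where 0.1285–0.13 was expected. Ease off a little and turn clockwise.

Emit:
step_hand(offsets={"plan":[[0,0,-0.003,0.08],[0,0,0,0.09],[0,0,0,0.09],[0,0,0,0.09],[0,0,0,0.09]]})

```text
clock: 6.58
position: [0.4885, 0.108, 0.1293]
ee_rot: [-0.0, 0.893, 0.451, 0.001]
contact_force: [-2.0, 1.5, 9.8]
width: 0.0113
gripper_force: 70.4
```

Emit:
step_hand(offsets={"plan":[[0,0,0,0.09],[0,0,0,0.09],[0,0,0,0.09],[0,0,0,0.09],[0,0,0,0.09]]})

```text
clock: 7.0
position: [0.4883, 0.1075, 0.1293]
ee_rot: [0.0, 0.971, 0.241, 0.001]
contact_force: [-2.6, 1.0, 11.4]
width: 0.0108
gripper_force: 70.4
```

Emit:
step_hand(offsets={"plan":[[0,0,0,0.09],[0,0,0,0.09],[0,0,0,0.09],[0,0,0,0.09],[0,0,0,0.05]]})

```text
clock: 7.42
position: [0.4879, 0.1072, 0.1293]
ee_rot: [0.0, 0.999, 0.038, 0.001]
contact_force: [-3.2, -0.6, 11.7]
width: 0.0109
gripper_force: 70.5
```

Emit:
step_hand(offsets={"plan":[[0,0,0,0.04],[0,0,0,0],[0,0,0,0],[0,0,0,0]]})

```text
clock: 7.75
position: [0.4878, 0.1072, 0.1293]
ee_rot: [0.0, 1.0, 0.02, 0.001]
contact_force: [-3.7, -0.6, 11.6]
width: 0.0111
gripper_force: 70.5
```

```bash
python3 look.py w4 .4876 .108
```

```text
[0.4878 0.1072 0.1293] xang 0.04019398581877984 tool z [ 0.001 -0.    -1.   ] F [-3.7 -0.6 11.6] M [-0.21  0.67 -0.01] w 0.011054669059283281 q6 1.608025178441625 7.75
to target in tool [-0.0002 -0.0008 -0.    ]
```

View pics/w4.png

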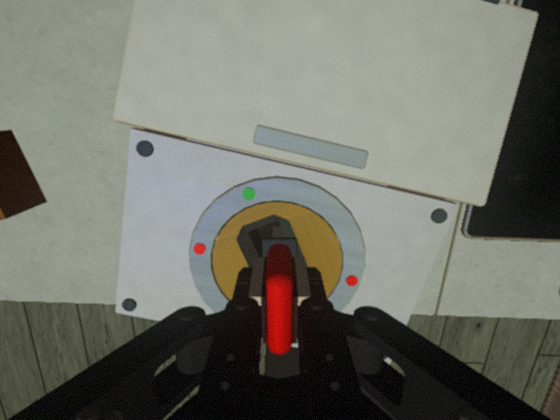

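The slot points near the green dot (249,194) and the lid is raised, but there's no stop torque yet. Turn on until it stops.

Emit:
step_hand(offsets={"plan":[[0,0,0,0.04],[0,0,0,0.03],[0,0,0,0],[0,0,0,0]]})

```text
clock: 8.13
position: [0.4878, 0.1071, 0.1293]
ee_rot: [0.0, 1.0, -0.014, 0.001]
contact_force: [-3.5, -0.4, 11.8]
width: 0.0111
gripper_force: 70.5
```

```bash
python3 -c "
from rig import manip, sensors, workorder, get_image;s=sensors.get_state();print(s['moment'],s['qpos'][5])"
```

```text
[-0.15637708  0.62250449  0.4340306 ] 1.6770399373153004
```

Emit:
step_hand(offsets={"plan":[[0,0,0,0.04],[0,0,0,0.04],[0,0,0,0],[0,0,0,0]]})

```text
clock: 8.47
position: [0.488, 0.107, 0.1293]
ee_rot: [0.001, 0.999, -0.052, 0.001]
contact_force: [-3.5, -1.2, 11.3]
width: 0.011
gripper_force: 78.3
```

```bash
python3 -c "
from rig import manip, sensors, workorder, get_image;s=sensors.get_state();print(s['moment'],s['qpos'][5])"
```

```text
[-0.06948465  0.5705682   1.53725792] 1.7541585752352309
```

Torque rose to 1.5 N m against 0.1 N m friction, so it's at the hard stop. Relieve, release, retreat.

Emit:
step_hand(offsets={"plan":[[0,0,-0.001,-0.06],[0,0,0,-0.06],[0,0,0,0],[0,0,0,0]]})

```text
clock: 8.8
position: [0.4882, 0.1074, 0.1294]
ee_rot: [-0.0, 1.0, 0.004, 0.001]
contact_force: [-1.8, -0.1, 5.9]
width: 0.0109
gripper_force: 69.6
```

Emit:
step_hand(offsets={"plan":[[0,0,0,0],[0,0,0,0],[0,0,0,0],[0,0,0,0],[0,0,0,0]]}, finger_gap=0.05)

```text
clock: 9.22
position: [0.4877, 0.1073, 0.1282]
ee_rot: [-0.0, 1.0, 0.005, -0.0]
contact_force: [1.0, -0.2, 0.1]
width: 0.0504
gripper_force: 0.0
```

Emit:
step_hand(offsets={"plan":[[0,0,-0.01,0],[0,0,-0.03,0],[0,0,-0.035,0],[0,0,-0.035,0],[0,0,-0.03,0]]})

```text
clock: 9.63
position: [0.488, 0.1074, 0.2714]
ee_rot: [-0.0, 1.0, 0.005, 0.001]
contact_force: [1.1, 0.2, 0.5]
width: 0.0498
gripper_force: 0.0
```

Emit:
step_hand(offsets={"plan":[[0,0,0,0],[0,0,0,0],[0,0,0,0],[0,0,0,0]]})

```text
clock: 9.97
position: [0.4868, 0.1072, 0.2672]
ee_rot: [0.0, 1.0, 0.005, -0.001]
contact_force: [-0.7, 0.1, -0.7]
width: 0.0502
gripper_force: 0.0
```

```bash
python3 look.py w5 .4876 .108
```

Run:
```python
from rig import manip, sensors, workorder, get_image
import cv2,numpy as np
f=lambda im,x,y:cv2.resize(im[y:y+100,x:x+132,::-1],None,fx=3,fy=3,interpolation=cv2.INTER_CUBIC)
i,j=get_image("top")['img'],get_image("side")['img'];w=cv2.imread("pics/w5.png")[100:400,80:476]
cv2.imwrite("pics/end.png",np.vstack([np.hstack([f(i,300,150),f(j,205,100)]),np.hstack([w,f(j,225,225)])]))
```

```text
[0.4868 0.1072 0.2672] xang 0.0096964337066902 tool z [-0.003 -0.    -1.   ] F [-0.7  0.1 -0.7] M [-0.02 -0.01  0.03] w 0.05021149415761701 q6 1.6382047968842635 9.9667
to target in tool [ 0.0008 -0.0008 -0.    ]
```

View pics/end.png

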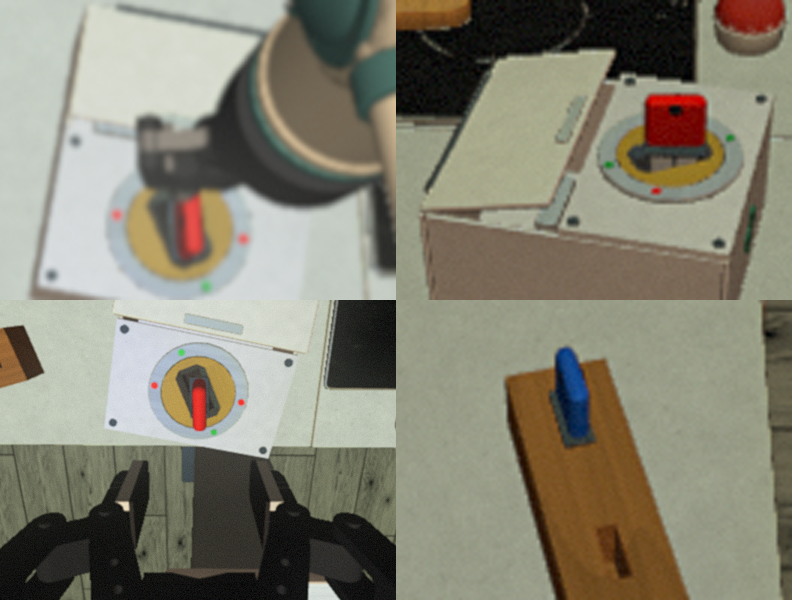

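The slot points at the green dots, the lid is ajar, the red key is seated and released, and the blue key is still in its rack.

```bash
python3 -c "
from rig import manip, sensors, workorder, get_image;print(workorder.sign_off())"
```

```text
the job is handed in; nothing more can be done
None
```

The red key is fully down in the lock, turned clockwise to its stop and released; the lid is ajar, the blue key is still in its rack, and I handed the job in at about 10 s on the robot's clock.

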